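# Reverse the stripped-down row onto the assembly rack

### The job

The bush, hexagonal sleeve, piston pin and valve spring stand in the teardown rack in the order in which they came off; move them to the empty assembly rack in the reverse order, ready to go back on. The part next to the teardown rack's brass post goes into the seat farthest from the assembly rack's brass post, the second into the second farthest, and so on, until the part that stood farthest from the post is next to the assembly rack's post. Every part must stand upright on the board inside its ring, released and still.

Things in the scene. Friction and masses are not known exactly. Their poses are not given: they have to be found in the camera images.
- rack_off: Teardown rack, holds the parts at the start: fixed blue-painted board 66x312 mm, top 12 mm above the worktop. Origin: under the middle of the seat row, at worktop height; y runs along the row towards the brass end post, z up. Four ring seats (black, 54 mm inside, 60 outside, 3 high) on the board at y = -105, -35, 35, 105 mm, x = 0; post (17 mm thick, top 40 mm over the worktop) at y = 157 mm
- rack_on: Assembly rack, empty at the start: fixed blue-painted board 66x312 mm, top 12 mm above the worktop. Origin: under the middle of the seat row, at worktop height; y runs along the row towards the brass end post, z up. Four ring seats (black, 54 mm inside, 60 outside, 3 high) on the board at y = -105, -35, 35, 105 mm, x = 0; post (17 mm thick, top 40 mm over the worktop) at y = 157 mm
- bush_centre (a point): bronze-coloured bush, a short round tube 30 mm across and 22 mm tall, standing on end (round: grasp anywhere round it). Point: its centre, half-way up (11 mm above its underside); its z axis is the part's long axis, up
- sleeve_centre (a point): grey hexagonal spacer sleeve, 30 mm across flats, 35 mm across corners, 42 mm tall, standing on end; two of its flats face along its own +x and -x. Point: its centre, half-way up (21 mm above its underside); its z axis is the part's long axis, up
- pin_centre (a point): bright plain piston pin, a smooth tube 26 mm across and 60 mm tall, standing on end (round). Point: its centre, half-way up (30 mm above its underside); its z axis is the part's long axis, up
- coil_centre (a point): dark steel valve spring, 31 mm across and 45 mm tall, standing on end; it can be taken as rigid (round). Point: its centre, half-way up (22.5 mm above its underside); its z axis is the part's long axis, up
- seat_bush: the ring seat on the teardown rack in which the bush stands at the start; fixed, it stays there when the part is gone and so keeps the part's place in the row. Black ring, 54 mm inside, 60 mm outside, 3 mm high. Origin: ring centre, on the board's top
- seat_sleeve: the ring seat on the teardown rack in which the sleeve stands at the start; fixed, it stays there when the part is gone and so keeps the part's place in the row. Black ring, 54 mm inside, 60 mm outside, 3 mm high. Origin: ring centre, on the board's top
- seat_pin: the ring seat on the teardown rack in which the pin stands at the start; fixed, it stays there when the part is gone and so keeps the part's place in the row. Black ring, 54 mm inside, 60 mm outside, 3 mm high. Origin: ring centre, on the board's top
- seat_coil: the ring seat on the teardown rack in which the spring stands at the start; fixed, it stays there when the part is gone and so keeps the part's place in the row. Black ring, 54 mm inside, 60 mm outside, 3 mm high. Origin: ring centre, on the board's top
Mind the look-alikes: they are no part of the job. Leave any blue or orange look-alike of the part that bears sleeve_centre alone.

How it is judged:
At the end, for the whole second after the job is handed in: Each part stands in the assembly rack's seat at minus the y of its starting seat on the teardown rack, centre within 15 mm of the seat's along the rack's x and y, at its standing height within 4 mm, upright within 0.1 rad and at rest (under 0.02 m/s) (((y of seat_bush in the frame of rack_off between -0.125 and -0.085 m and y of bush_centre in the frame of rack_on between 0.09 and 0.12 m) or (y of seat_bush in the frame of rack_off between -0.055 and -0.015 m and y of bush_centre in the frame of rack_on between 0.02 and 0.05 m) or (y of seat_bush in the frame of rack_off between 0.015 and 0.055 m and y of bush_centre in the frame of rack_on between -0.05 and -0.02 m) or (y of seat_bush in the frame of rack_off between 0.085 and 0.125 m and y of bush_centre in the frame of rack_on between -0.12 and -0.09 m)) and x of bush_centre in the frame of rack_on between -0.015 and 0.015 m and z of bush_centre in the frame of rack_on between 0.019 and 0.027 m and angle between each of bush_centre, sleeve_centre, pin_centre, coil_centre's own z axis and vertical below 0.1 rad and linear speed of each of bush, sleeve, pin, coil below 0.02 m/s and ((y of seat_sleeve in the frame of rack_off between -0.125 and -0.085 m and y of sleeve_centre in the frame of rack_on between 0.09 and 0.12 m) or (y of seat_sleeve in the frame of rack_off between -0.055 and -0.015 m and y of sleeve_centre in the frame of rack_on between 0.02 and 0.05 m) or (y of seat_sleeve in the frame of rack_off between 0.015 and 0.055 m and y of sleeve_centre in the frame of rack_on between -0.05 and -0.02 m) or (y of seat_sleeve in the frame of rack_off between 0.085 and 0.125 m and y of sleeve_centre in the frame of rack_on between -0.12 and -0.09 m)) and x of sleeve_centre in the frame of rack_on between -0.015 and 0.015 m and z of sleeve_centre in the frame of rack_on between 0.029 and 0.037 m and ((y of seat_pin in the frame of rack_off between -0.125 and -0.085 m and y of pin_centre in the frame of rack_on between 0.09 and 0.12 m) or (y of seat_pin in the frame of rack_off between -0.055 and -0.015 m and y of pin_centre in the frame of rack_on between 0.02 and 0.05 m) or (y of seat_pin in the frame of rack_off between 0.015 and 0.055 m and y of pin_centre in the frame of rack_on between -0.05 and -0.02 m) or (y of seat_pin in the frame of rack_off between 0.085 and 0.125 m and y of pin_centre in the frame of rack_on between -0.12 and -0.09 m)) and x of pin_centre in the frame of rack_on between -0.015 and 0.015 m and z of pin_centre in the frame of rack_on between 0.038 and 0.046 m and ((y of seat_coil in the frame of rack_off between -0.125 and -0.085 m and y of coil_centre in the frame of rack_on between 0.09 and 0.12 m) or (y of seat_coil in the frame of rack_off between -0.055 and -0.015 m and y of coil_centre in the frame of rack_on between 0.02 and 0.05 m) or (y of seat_coil in the frame of rack_off between 0.015 and 0.055 m and y of coil_centre in the frame of rack_on between -0.05 and -0.02 m) or (y of seat_coil in the frame of rack_off between 0.085 and 0.125 m and y of coil_centre in the frame of rack_on between -0.12 and -0.09 m)) and x of coil_centre in the frame of rack_on between -0.015 and 0.015 m and z of coil_centre in the frame of rack_on between 0.0305 and 0.0385 m); the robot touches nothing.
It also fails if it takes over 106 s, if anything falls off the work surface, if the arm or the gripper's body presses on something with over 40 N, if the wrist force passes 120 N, or if a joint passes its speed limit or range.

### The arm

A 7-joint arm with a two-finger parallel gripper is mounted at the origin on a cart in front of the work surface, level with it; the furniture and walls round the work are solid. World frame = base frame: x ahead of the robot, y to its left, z up, the work surface at z = 0. Lengths are in m, angles in rad, forces in N, time in s.
With the tool pointing down it reaches from about 0.4 to 0.875 m from the base axis. Payload 6.5 kg.
Tool frame: the origin (TCP) lies midway between the tips of the shut fingers; the grasp point (between the pads) lies 19 mm behind it; x points along the fingers, z is the direction in which the jaws open and shut, and the axes are right-handed (so a half turn about x gives the same grasp; the last joint's range is limited). The gripper opens to 85 mm and grips with 20 to 120 N. Pads are 22 mm wide; open, the fingers measure 114 mm over their backs; the gripper's body (76 mm by 85 mm) begins 54 mm behind the grasp point. The pads swing forward as they close: fully open they stand 13 mm farther back than shut.
Start: joints at [-1.335, 0.536, -0.004, 1.538, 0.003, 1.067, -0.071], TCP at [0.193, 0.621, 0.231] pointing down, gripper open.
Joint ranges: [-2.7, 2.7], [-0.37, 2.16], [-1.27, 1.26], [0.24, 2.4], [-1.31, 4.45], [0.19, 1.91], [-2.76, 2.76]. Speed limits (rad/s): [2.39, 2.39, 3.14, 3.14, 3.14, 3.14, 3.14].

### API

Orientations are given as a rotation vector (axis times angle).
In Python, from workcell import manip, cams gives the robot as it stands. Calls block until the motion is done:
- manip.move_to(position, orientation): joint-space move of the TCP to a pose.
- manip.move_linear(position, rate=0.15, rotation=None, max_force=None): straight line of the TCP; rotation=None keeps the orientation; rate is the mean speed in m/s. With max_force (N) it stops when the force on the tool has changed by that much, and returns True; else False.
- manip.movej(angles): joint-space move.
- manip.move_gripper(opening, newtons=None): finger opening in m; newtons is the grip in N (None keeps the last); returns when the fingers have stopped.
- manip.wait(seconds).
- manip.solve_ik(position, orientation): joint angles nearest the present ones, or None.
- cams.get_image(name): name is "side" or "top" or "wrist"; returns a dict with "frame" (420x560x3 uint8, blue, green, red), "intrinsics" (3x3 intrinsics, pixels), "distortion" ([k1, k2, p1, p2, k3] as OpenCV has them; the pictures are not rectified), "R" (3x3) and "t" (3): a world point X has camera coordinates R X + t. Camera axes: x right, y down, z forward; pixel columns grow to the right and rows downward; lengths in m; the calibration is good to about 2 mm. A picture is of the moment at which its call begins. There is no depth.
A pose or a line that the arm cannot do raises manip.MotionError and nothing moves.
- manip.close_job(): hands the job in, once; it reports no verdict.
Readings, each from a call of its own:
- manip.get_time_s(): time.
- manip.get_joint_positions(): joint angles.
- manip.get_joint_vel(): joint speeds.
- manip.get_joint_torque(): joint torques, N m.
- manip.get_tcp_pos(): TCP position.
- manip.get_orientation(): TCP orientation.
- manip.get_force(): force on the tool from outside, world axes, zero at the start.
- manip.get_torque(): the same for the moment, N m.
- manip.get_opening(): finger opening in m.
Only numpy, scipy, OpenCV 4.12 (cv2) and the standard library are available. Lean on these libraries where they do the work, as an engineer would, in place of code of your own. Each camera call takes 0.05 s, during which the arm holds its last target. There are 200 camera calls.

## Working session

There is one attempt and no reset: what is moved stays moved. The work goes in short steps, each a Python script; the robot and the scene stay as the last script left them, time stands still between calls to the robot, and variables do not carry over. Pictures are saved under pics/ and viewed, about 12 in all and at most 16, crops included, and the job is handed in when it is done.

```bash
mkdir -p pics; ls; python3 - <<'E'
from workcell import manip, cams
import cv2
for n in ("top","side"):
    d=cams.get_image(n); cv2.imwrite(f"pics/{n}0.png",d["frame"])
    print(n,d["intrinsics"].tolist(),d["distortion"],d["R"].round(3).tolist(),d["t"].round(3))
print(manip.get_orientation(),manip.get_time_s())
E
```

```text
pics
top [[492.0150507678832, 0.0, 275.05085801008016], [0.0, 492.0150507678832, 204.48063870035838], [0.0, 0.0, 1.0]] [-0.01205515  0.          0.          0.          0.        ] [[0.009, -1.0, 0.02], [-0.994, -0.011, -0.108], [0.108, -0.019, -0.994]] [0.057 0.468 1.464]
side [[460.68621131471275, 0.0, 268.9517934220767], [0.0, 460.68621131471275, 208.41237517695927], [0.0, 0.0, 1.0]] [-0.02194379  0.          0.          0.          0.        ] [[-0.678, 0.735, 0.01], [0.483, 0.456, -0.747], [-0.554, -0.502, -0.665]] [ 0.271 -0.189  1.565]
[-0.98515742  1.33821456  0.98344159] 0.1
```

View pics/top0.png

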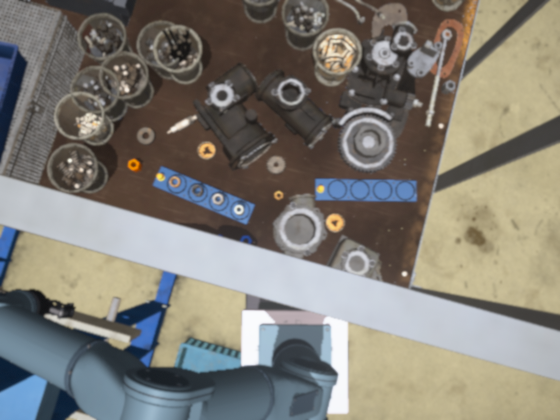

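View pics/side0.png

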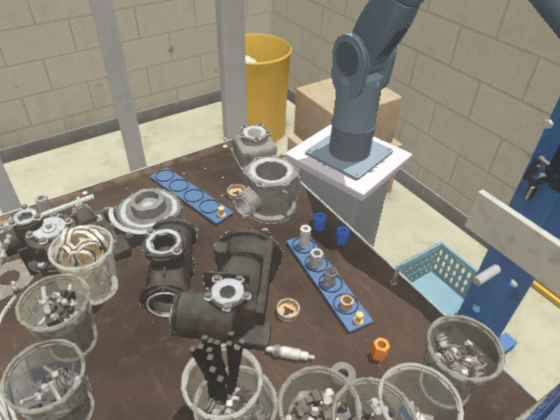

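The top view shows the teardown rack from its post (160,176) to (239,210), and the empty assembly rack with its post at (321,189) and seats at (338–404,189). From the post, the order looks like bush (175,182), spring (197,190), sleeve (218,200), pin (239,210). The look-alikes are the orange hex at (134,164) and the blue ones at (247,239) and by the edge (side view 320,222 and 342,235). A light beam crosses overhead at an unknown height, so I'll check it along with the close crop.

```bash
python3 - <<'E'
from workcell import cams
import cv2,numpy as np
s=cv2.imread("pics/side0.png");t=cv2.imread("pics/top0.png")
w=cams.get_image("wrist"); print(w["R"].round(3).tolist(),w["t"].round(3),w["intrinsics"][0])
r=lambda im,x0,x1,y0,y1:cv2.resize(im[y0:y1,x0:x1],(400,300),interpolation=cv2.INTER_CUBIC)
a=np.vstack([np.hstack([r(t,140,260,150,240),r(t,300,430,140,238)]),np.hstack([r(s,280,400,230,320),r(s,420,560,100,205+100)])])
cv2.imwrite("pics/c1.png",a)
b=np.hstack([w["frame"]]);cv2.imwrite("pics/w0.png",b)
E
```

```text
[[0.297, 0.955, -0.001], [0.911, -0.283, 0.299], [0.285, -0.09, -0.954]] [-0.649 -0.039  0.379] [361.21787731   0.         286.01278331]
```

View pics/c1.png

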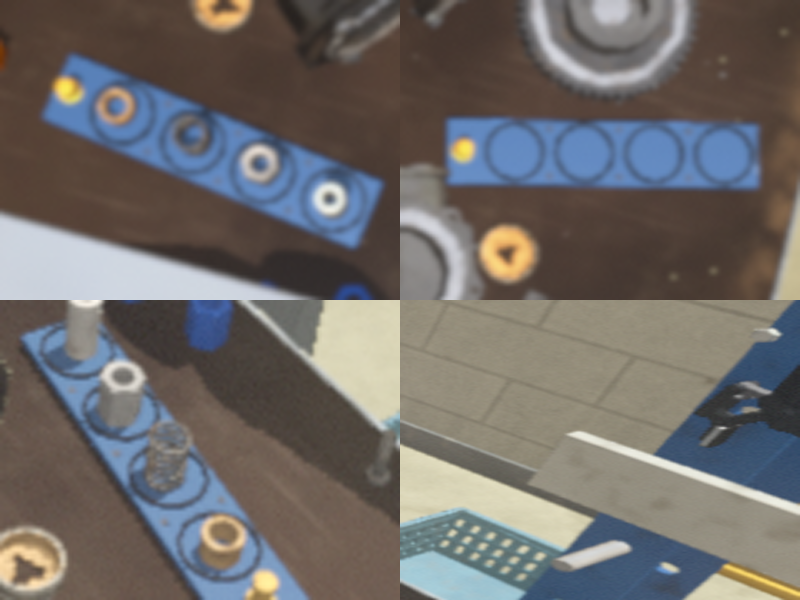

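View pics/w0.png

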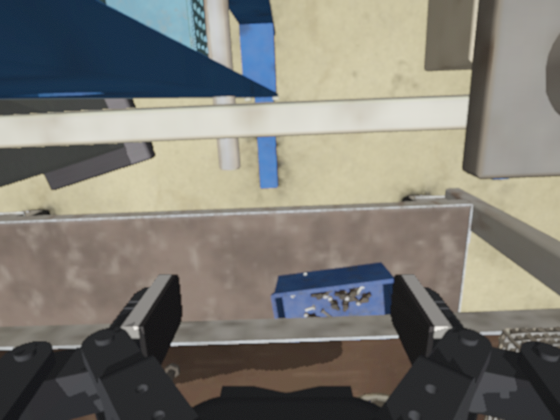

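The crop confirms the order: post, bush, spring, sleeve, pin (top crop 115,105 / 192,133 / 260,163 / 328,198). The assembly rack is empty. The slab in the side view is a low plate beside the robot, clear of the work. Next I'll fit the racks, measure the wrist camera mount, and get the elbow height from IK samples because of the overhead beam.

```bash
cat > h.py <<'E'
from workcell import manip, cams
import cv2, numpy as np
from scipy.spatial.transform import Rotation as Ro
def down(psi):
    z=np.array([np.cos(psi),np.sin(psi),0]);x=np.array([0,0,-1.]);return Ro.from_matrix(np.c_[x,np.cross(z,x),z]).as_rotvec()
def plane(d,px,z):
    p=cv2.undistortPoints(np.float64(px).reshape(-1,1,2),d["intrinsics"],d["distortion"]).reshape(-1,2)
    r=np.c_[p,np.ones(len(p))]@d["R"]; c=-d["R"].T@d["t"]
    return c+r*((z-c[2])/r[:,2])[:,None]
def proj(d,X):
    return cv2.projectPoints(np.float64(X).reshape(-1,1,3),cv2.Rodrigues(d["R"])[0],d["t"],d["intrinsics"],d["distortion"])[0].reshape(-1,2)
E
python3 - <<'E'
from h import *
d=cams.get_image("top"); f=d["frame"]
hsv=cv2.cvtColor(f,cv2.COLOR_BGR2HSV)
m=cv2.inRange(hsv,(98,90,80),(120,255,255))
for n,(x0,x1,y0,y1),post,parts in (("off",(145,262,160,228),(160.5,176.5),[(174.5,181.5),(197.5,190),(217.7,199),(238.7,209.5)]),("on",(306,424,170,210),(320.5,189),[(337.5,189.5),(360,189.5),(382,190),(405,190.5)])):
    k=np.zeros_like(m);k[y0:y1,x0:x1]=m[y0:y1,x0:x1]
    k=cv2.morphologyEx(k,cv2.MORPH_CLOSE,np.ones((15,15)))
    pts=cv2.findNonZero(k); box=cv2.boxPoints(cv2.minAreaRect(pts))
    w=plane(d,box,.012); c=w.mean(0); print(n,box.round(0).tolist(),"c",c.round(4),"sides",np.linalg.norm(w-np.roll(w,1,0),axis=1).round(3))
    e=[(w[i]-w[i-1])[:2] for i in range(4)]; e=max(e,key=np.linalg.norm)
    P=plane(d,[post],.04)[0]; y=e/np.linalg.norm(e); y=y*np.sign(y@(P-c)[:2]); x=np.array([y[1],-y[0]])
    print(" yaxis",y.round(3),"post in rack",(P-c)[:2]@x,(P-c)[:2]@y)
    for p,z in zip(parts,(.034,.057,.054,.072) if n=="off" else (.012,)*4):
        q=plane(d,[p],z)[0]; print("  part",q.round(3),"rack",((q-c)[:2]@x).round(3),((q-c)[:2]@y).round(3))
# camera mount in tool frame
w=cams.get_image("wrist");T=Ro.from_rotvec(manip.get_orientation()).as_matrix()
print("cam R in tool",(T.T@w["R"].T).round(3).tolist(),"pos",(T.T@(-w["R"].T@w["t"]-manip.get_tcp_pos())).round(3), "jaw",T[:,2].round(2))
A=[];B=[]
for r in (.5,.6,.7,.8):
  for z in (.05,.15,.25,.35):
    q=manip.solve_ik([r*np.cos(.3),r*np.sin(.3),z],down(.3+np.pi/2))
    if q is None: print("none",r,z);continue
    if z in(.05,.25):print(r,z,np.round(q,3).tolist())
    if abs(q[2])<.15 and abs(q[4])<.2:
      a,b=q[1],q[1]+q[3];A+=[[1,0,np.sin(a),np.cos(a),np.sin(b),np.cos(b)],[0,1,np.cos(a),-np.sin(a),np.cos(b),-np.sin(b)]];B+=[r,z]
print(np.linalg.lstsq(np.array(A),np.array(B),rcond=1e-6))
E
```

```text
off [[152.0, 185.0], [161.0, 165.0], [255.0, 204.0], [246.0, 225.0]] c [0.4963 0.28   0.012 ] sides [0.312 0.068 0.314 0.067]
 yaxis [0.376 0.926] post in rack -0.0012021224919060273 0.1355336612778606
  part [0.532 0.365 0.034] rack 0.002 0.092
  part [0.504 0.292 0.057] rack 0.003 0.014
  part [0.478 0.232 0.054] rack 0.002 -0.051
  part [0.446 0.168 0.072] rack -0.004 -0.123
on [[314.0, 199.0], [315.0, 178.0], [416.0, 180.0], [415.0, 202.0]] c [ 0.5169 -0.2157  0.012 ] sides [0.31  0.067 0.311 0.068]
 yaxis [0.018 1.   ] post in rack -0.005510127316614173 0.14055234474491335
  part [ 0.517 -0.131  0.012] rack -0.002 0.085
  part [ 0.518 -0.2    0.012] rack 0.001 0.016
  part [ 0.517 -0.268  0.012] rack 0.001 -0.052
  part [ 0.516 -0.339  0.012] rack 0.001 -0.123
cam R in tool [[-0.0, -0.298, 0.954], [0.0, -0.954, -0.298], [1.0, -0.0, 0.0]] pos [-0.142  0.076 -0.001] jaw [ 0.3   0.95 -0.  ]
0.5 0.05 [-0.391, 0.576, 0.002, 2.042, -0.002, 0.524, 1.482]
0.5 0.25 [-0.53, 0.257, 0.166, 1.917, -0.051, 0.971, 1.53]
0.6 0.05 [-0.371, 0.694, -0.005, 1.781, 0.006, 0.666, 1.491]
0.6 0.25 [-0.451, 0.431, 0.103, 1.663, -0.049, 1.05, 1.538]
0.7 0.05 [-0.355, 0.829, -0.015, 1.49, 0.015, 0.822, 1.496]
0.7 0.25 [-0.406, 0.61, 0.067, 1.371, -0.042, 1.162, 1.536]
0.8 0.05 [-0.347, 0.992, -0.017, 1.144, 0.017, 1.006, 1.505]
0.8 0.25 [-0.38, 0.813, 0.051, 1.009, -0.038, 1.321, 1.535]
(array([-0.00489079,  0.01713331,  0.50417777,  0.00522043,  0.44854036,
       -0.00171867]), array([1.52654779e-06]), np.int32(6), array([6.16326795, 6.16326795, 0.93966373, 0.93966373, 0.36216045,
       0.36216045]))
```

Board centre lies about 17 mm towards the post from the seat-row origin, and the seats and post both agree on that. This puts rack_off at about (0.490, 0.263) and rack_on at about (0.517, -0.234). The overhead beam must be above z≈0.69, since the side view doesn't show it. The elbow rises to about 0.8 right under it, so I'll find its height with one tilted wrist look.

```bash
python3 - <<'E'
from h import *
Rc=np.array([[0,-.298,.954],[0,-.954,-.298],[1,0,0]]);pc=np.array([-.142,.076,-.001])
w=cams.get_image("wrist");res=[]
q0=manip.get_joint_positions()
for x in (.0,.1,.2):
 for y in (.45,.55,.65):
  for z in (.3,.4,.5):
   for az in np.arange(-.6,2.2,.35):
    for el in (-.3,0,.3,.6):
     for roll in (0,np.pi/2,-np.pi/2,np.pi):
      X=np.array([np.cos(az)*np.cos(el),np.sin(az)*np.cos(el),np.sin(el)])
      y0=np.array([np.cos(az)*np.sin(el),np.sin(az)*np.sin(el),-np.cos(el)])
      T=np.c_[X,y0,np.cross(X,y0)]@Ro.from_euler('x',roll).as_matrix()
      q=manip.solve_ik([x,y,z],Ro.from_matrix(T).as_rotvec())
      if q is None: continue
      d=dict(w);d["R"]=(T@Rc).T;c=T@pc+[x,y,z];d["t"]=-d["R"]@c
      n=1
      tot=0
      for h in (.72,.8,.9,1.1):
        Y=np.linspace(-.3,.55,40);P=np.c_[.3+.19*(Y-.09),Y,0*Y+h]
        zc=(P@d["R"].T+d["t"])[:,2]; p=proj(d,P)
        v=((zc>.05)&(abs(p[:,0]-280)<260)&(abs(p[:,1]-210)<200)).sum(); tot+=min(v,12)
      res.append((tot-3*np.abs(np.array(q)-q0).max(),x,y,z,round(az,2),el,round(roll,2),np.round(q,2).tolist()))
res.sort(key=lambda r:-r[0])
for r in res[:8]:print(r)
E
```

```text
Traceback (most recent call last):
ValueError: time passes only in moves, steps and waits
```

```bash
cat >> h.py <<'E'
OFF=np.array([.4895,.2633]);YO=np.array([.376,.926]);XO=np.array([.926,-.376]);PSO=np.arctan2(-.376,.926)
ON=np.array([.5166,-.2337]);YN=np.array([.018,1.]);XN=np.array([1.,-.018]);PSN=-.018
E
python3 - <<'E'
from h import *
import pickle
c=OFF
print(manip.get_time_s())
manip.move_to([.35,.5,.2],down(.4)); 
print(manip.get_time_s(),manip.get_joint_torque().round(1),manip.get_force().round(1))
manip.move_to([c[0],c[1],.2],down(PSO))
print(manip.get_time_s(),manip.get_joint_torque().round(1),manip.get_force().round(1),manip.get_joint_positions().round(2))
w=cams.get_image("wrist");t=cams.get_image("top");pickle.dump((w,t),open("look1.pkl","wb"))
cv2.imwrite("pics/w1.png",w["frame"]);cv2.imwrite("pics/t1.png",t["frame"])
E
```

```text
0.3
1.1167 [  2.2 -54.    5.6 -23.6   0.2   0.   -0. ] [-0.1 -0.3  0.3]
2.1833 [  1.4 -46.5   7.  -22.5   0.1   0.   -0. ] [-0.3  0.5  0.1] [-0.92  0.44  0.45  1.84 -0.24  0.91 -0.75]
```

View pics/w1.png

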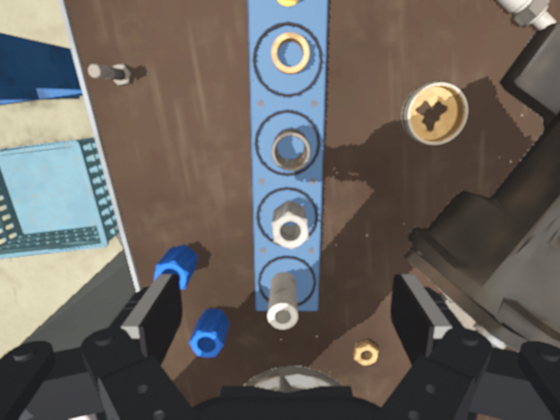

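View pics/t1.png

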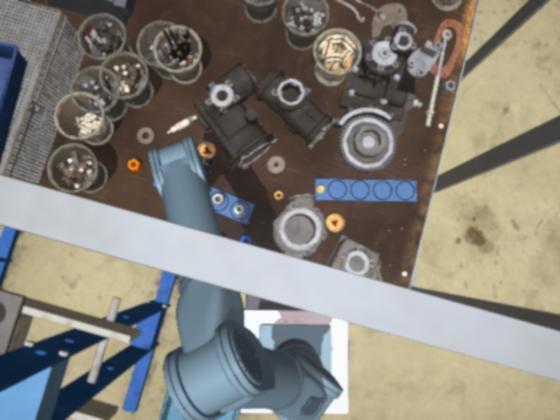

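The arm passes under the beam without contact. In the wrist view the part tops are: bush (290,54), spring (291,150), sleeve (290,230), pin (283,316). The post is at the top (288,0). The blue look-alikes at (178,262) and (208,335) are clear of the rack.

```bash
python3 - <<'E'
from h import *
import pickle
w,t=pickle.load(open("look1.pkl","rb"))
for n,p,z in (("bush",(290.5,53.5),.034),("coil",(291,149.5),.057),("sleeve",(290.5,230),.054),("pin",(283,316.5),.072),("seat1",(288,58),.0135),("seat2",(287,141.5),.0135),("seat3",(287.5,214.5),.0135),("seat4",(287,282),.0135)):
    q=plane(w,[p],z)[0];e=q[:2]-OFF;print(n,q.round(4),"rack",(e@XO).round(4),(e@YO).round(4))
f=w["frame"]; r=lambda x0,y0:cv2.resize(f[y0:y0+60,x0:x0+60],(400,300) if 0 else (360,360),interpolation=cv2.INTER_CUBIC)
cv2.imwrite("pics/c2.png",np.hstack([r(260,200),r(255,285)]))
E
```

```text
bush [0.5322 0.366  0.034 ] rack 0.0009 0.1111
coil [0.5056 0.2985 0.057 ] rack 0.0017 0.0386
sleeve [0.48   0.2348 0.054 ] rack 0.0019 -0.0299
pin [0.4469 0.1695 0.072 ] rack -0.0042 -0.1029
seat1 [0.53   0.3655 0.0135] rack -0.0009 0.1098
seat2 [0.5032 0.3008 0.0135] rack -0.0014 0.0399
seat3 [0.478  0.2364 0.0135] rack -0.0005 -0.0292
seat4 [0.4508 0.1696 0.0135] rack -0.0006 -0.1013
```

View pics/c2.png

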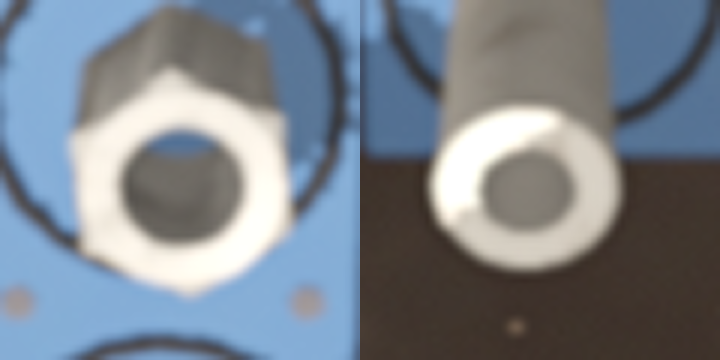

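The hex flats face the jaw direction to within about 3°, and all points fit their rings. I'll do the pin first, with a close look at the assembly rack before placing.

```bash
cat >> h.py <<'E'
H=.2
def pick(p,z,wid,N=50):
    p=np.array(p); manip.move_gripper(.06)
    manip.move_to([*p,H],down(PSO))
    manip.move_linear([*p,z+.03],rate=.2); hit=manip.move_linear([*p,z],rate=.06,max_force=15)
    manip.move_gripper(wid-.008,newtons=N); o=manip.get_opening()
    manip.move_linear([*p,H],rate=.15)
    print("pick hit",hit,"open",round(o,4),"lifted",round(manip.get_opening(),4),"F",manip.get_force().round(1),"t",manip.get_time_s())
def over(yr,dx=0): 
    p=ON+YN*yr+XN*dx; manip.move_to([*p,H],down(PSN)); return p
def place(p,z,wid):
    manip.move_linear([*p,z+.03],rate=.2); hit=manip.move_linear([*p,z+.001],rate=.04,max_force=8)
    zz=manip.get_tcp_pos()[2]; manip.move_gripper(wid+.022); manip.wait(.2)
    manip.move_linear([*p,H],rate=.15)
    print("place hit",hit,"z",round(zz,4),"t",manip.get_time_s())
E
python3 - <<'E'
from h import *
import pickle
pick([.4469,.1695],.035,.026)
over(.105)
w=cams.get_image("wrist");pickle.dump(w,open("look2.pkl","wb"));cv2.imwrite("pics/w2.png",w["frame"])
print(manip.get_tcp_pos(),manip.get_joint_positions().round(2))
E
```

```text
pick hit False open 0.0248 lifted 0.0251 F [ 0.2  0.1 -1.8] t 6.2833
[ 0.51862314 -0.12678763  0.19962921] [-0.26  0.42  0.53  1.9  -0.26  0.9   0.38]
```

View pics/w2.png

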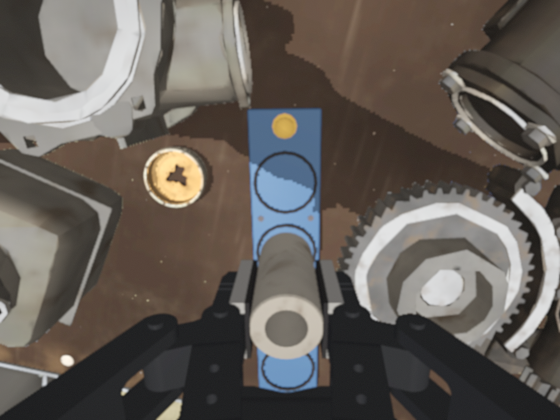

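The pin is held. The ring next to the post is at (286,182), the post at (285,126) and the far ring at (288,368). The gear (345,260) and housing pipe (250,100) come close, so I'll check their clearances numerically.

```bash
python3 - <<'E'
from h import *
import pickle
w=pickle.load(open("look2.pkl","rb"))
def rk(p,z):
    q=plane(w,[p],z)[0];e=q[:2]-ON;return q.round(4),"rack",(e@XN).round(4),(e@YN).round(4)
for n,p,z in (("seat1",(286,182),.0135),("seat4",(288,367.5),.0135),("post",(285,126),.04)): print(n,*rk(p,z))
for z in (0,.05,.1,.15): print(z,"pipe corner",*rk((250,103),z)[1:],"gear edge",*rk((345,262),z)[1:])
# pipe-end height by matching with side/top view
for n in("top","side"):
    d=cams.get_image(n); print(n,[proj(d,plane(w,[(250,103)],z)).round(0).tolist() for z in (.05,.1,.15)],"gear",[proj(d,plane(w,[(345,262)],z)).round(0).tolist() for z in (0,.05,.1)])
    cv2.imwrite(f"pics/{n}2.png",d["frame"])
s=cv2.imread("pics/side2.png");s0=cv2.imread("pics/side0.png")
cv2.imwrite("pics/c3.png",cv2.resize(s0[130:260,100:310],(800,495),interpolation=cv2.INTER_CUBIC))
E
```

```text
seat1 [ 0.5182 -0.1265  0.0135] rack -0.0003 0.1072
seat4 [ 0.5169 -0.3362  0.0135] rack 0.0022 -0.1025
post [ 0.5183 -0.0736  0.04  ] rack -0.0012 0.1601
0 pipe corner rack -0.0332 0.1776 gear edge rack 0.0611 0.0192
0.05 pipe corner rack -0.0284 0.1783 gear edge rack 0.0521 0.043
0.1 pipe corner rack -0.0236 0.1789 gear edge rack 0.0431 0.0668
0.15 pipe corner rack -0.0188 0.1796 gear edge rack 0.0341 0.0906
top [[[314.0, 196.0]], [[316.0, 192.0]], [[317.0, 188.0]]] gear [[[364.0, 171.0]], [[359.0, 171.0]], [[355.0, 170.0]]]
side [[[233.0, 203.0]], [[231.0, 191.0]], [[229.0, 177.0]]] gear [[[174.0, 206.0]], [[179.0, 195.0]], [[185.0, 183.0]]]
```

View pics/c3.png

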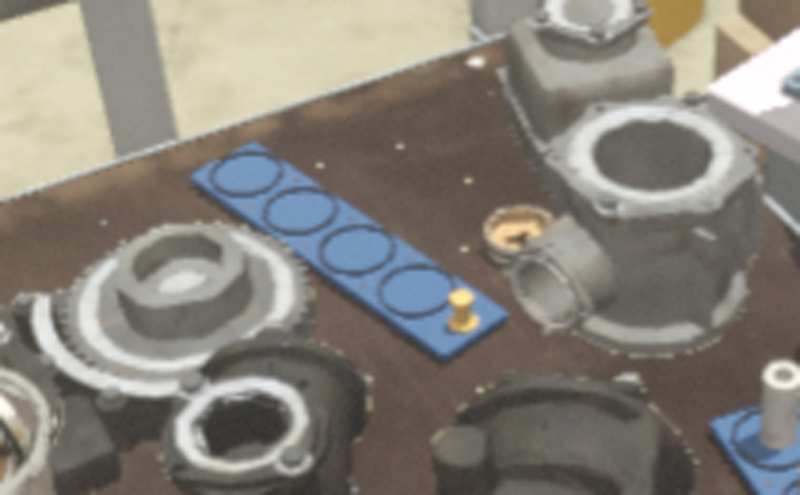

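The ring centres sit at y +2.4 mm and x +1 mm relative to my estimate. The gear edge is at least 50 mm from the row and the pipe is low and beyond the post, so there's room. I'll place the pin and then do the other three.

```bash
sed -i 's/^ON=np.array.*; *YN/ON=0;YN/; s/ON=np.array(\[.5166,-.2337\])/ON=np.array([.5176,-.2313])/' h.py; grep -n "^ON" h.py; sed -i 's/wid+.022/wid+.016/' h.py
python3 - <<'E'
from h import *
p=over(.105); place(p,.035,.026)
pick([.480,.2348],.024,.030); place(over(.035),.024,.030)
w=cams.get_image("wrist");t=cams.get_image("side")
cv2.imwrite("pics/w3.png",np.hstack([cv2.resize(w["frame"][:,150:420],(386,600)),cv2.resize(t["frame"][130:330,140:380],(414,600*414//720*2//2)) if 0 else cv2.resize(t["frame"][150:350,150:288],(414,600))]))
E
```

```text
13:ON=0;YN=np.array([.018,1.]);XN=np.array([1.,-.018]);PSN=-.018Traceback (most recent call last):
  File "<stdin>", line 2, in <module>
  File "h.py", line 23, in over
    p=ON+YN*yr+XN*dx; manip.move_to([*p,H],down(PSN)); return p
                      ~~~~~~~~~~~~~^^^^^^^^^^^^^^^^^^
workcell.MotionError: the arm cannot take that pose within its joint ranges
```

My sed command clobbered ON. The move was refused and nothing moved, so I'll fix it and go on.

```bash
sed -i 's/^ON=0;/ON=np.array([.5176,-.2313]);/' h.py; sed -n 13p h.py
python3 - <<'E'
from h import *
p=over(.105); place(p,.035,.026)
pick([.480,.2348],.024,.030); place(over(.035),.024,.030)
w=cams.get_image("wrist");t=cams.get_image("side")
cv2.imwrite("pics/w3.png",np.hstack([cv2.resize(w["frame"][:,150:420],(386,600)),cv2.resize(t["frame"][150:350,150:288],(414,600))]))
E
```

```text
ON=np.array([.5176,-.2313]);YN=np.array([.018,1.]);XN=np.array([1.,-.018]);PSN=-.018
place hit True z 0.0354 t 11.1917
pick hit False open 0.0296 lifted 0.0299 F [-0.7 -0.6 -2.1] t 16.1
place hit True z 0.0245 t 21.15
```

View pics/w3.png

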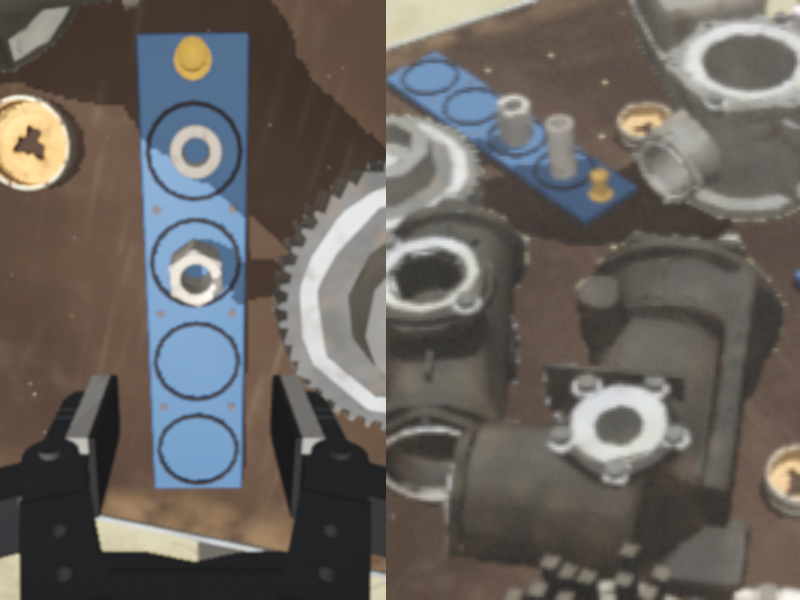

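The pin (195,150) and sleeve (195,275) stand upright in their rings. Now the spring and the bush.

```bash
python3 - <<'E'
from h import *
pick([.5056,.2985],.024,.031); place(over(-.035),.024,.031)
pick([.5322,.366],.016,.030); p=over(-.105)
if manip.get_opening()>.026: place(p,.016,.030)
w=cams.get_image("wrist");t=cams.get_image("side");o=cams.get_image("top")
cv2.imwrite("pics/w4.png",np.hstack([cv2.resize(w["frame"][:,150:420],(386,600)),np.vstack([cv2.resize(t["frame"][150:250,150:288],(414,300)),cv2.resize(o["frame"][140:238,300:435],(414,300))])]))
E
```

```text
pick hit False open 0.0296 lifted 0.0293 F [ 0.6 -0.3 -0.6] t 26.575
place hit True z 0.0245 t 32.0667
pick hit False open 0.0283 lifted 0.0284 F [-0.  -0.6 -0.6] t 37.9417
place hit True z 0.0166 t 43.975
```

View pics/w4.png

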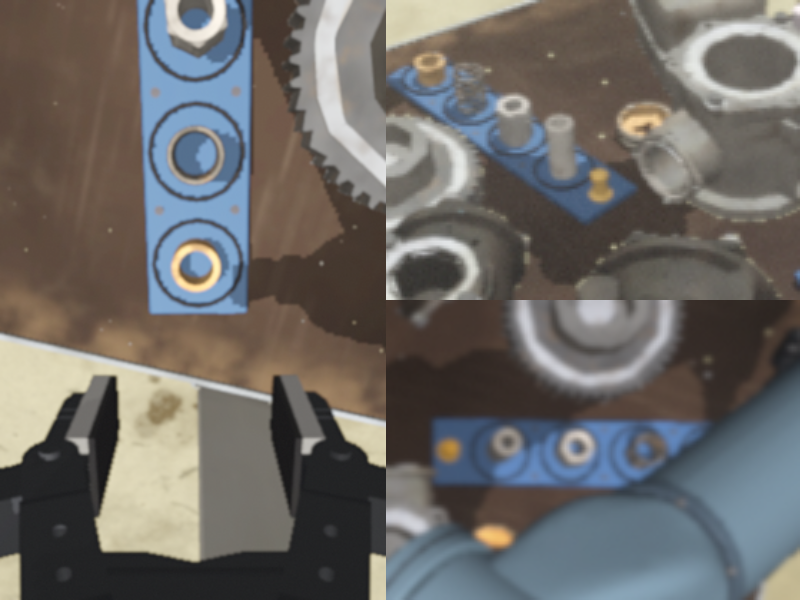

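All four parts stand in their rings and the gripper is clear, so I'll hand in the job.

```bash
python3 - <<'E'
from h import *
print(manip.get_opening(),manip.get_force().round(1),manip.get_time_s()); manip.close_job()
E
```

```text
0.04609822418406739 [ 0.3  0.7 -0.5] 44.125
the job is handed in; nothing more can be done
```

All four parts are in the assembly rack in reverse order, and I handed the job in at 44 s of the 106 s allowed. Counting from the assembly rack's post, they stand pin, sleeve, spring, bush. On the teardown rack they stood bush, spring, sleeve, pin.

- **Final pictures:** the last wrist and side views show each part upright and close to the centre of its ring, released, with the gripper clear above. I judged this by eye and did not measure the final positions. The arm hid the bush in the top view, so that check rests on the wrist and side views.
- **Grasps and placings:** every grip held through the lift, and each part touched down within 1 mm of the height expected.
- **Differences found:** the first rack estimates from the top camera were off by 2–5 mm along the rows. I corrected them from close wrist views before placing anything.
- **Error along the way:** one of my helper edits broke a variable, and the move that followed was refused before anything moved.
- **Not measured:** the exact height of the overhead beam. The arm passed under it with no contact seen in the readings I took.

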